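# Hold the plaque clamp open at its mark

## Task

Take the loose grey cover off the spring clamp by its knob and set it down upright on the bare table beside the clamp, without dropping it. Then take the clamp's upright wooden handle and pull the slide out against its spring until its pointer stands level with the point of the dark marker clip on the edge of the base, and finish while holding it there, so that somebody can lay a plaque in the jaws. Leave the marker clip and the other things on the table where they are.

Things in the scene. Friction and masses are not known exactly. Their poses are not given: they have to be found in the camera images.
- clamp: Spring clamp for painting plaques, fixed to the table. Plywood base 300 (x) x 110 (y) x 30 mm high; origin at the centre of its underside. Its -x end faces roughly towards the robot (yaw up to 0.5 rad either way) and its fixed wooden jaw (top 52 mm above the table) is at the +x end, from 115 to 146 mm from the origin. The slide runs along the base's x axis.
- slide: Spring-return slide on the base: carriage 56 (x) x 52 (y) mm, top 42 mm above the table; low jaw at its +x edge (top 50 mm); upright handle. Origin at its middle, 30 mm above the table; axes as the clamp's. At rest it is above the clamp's origin; it pulls out along the clamp's -x to a stop at 110 mm. The spring pulls back with 4.8 N at rest plus 1.2 N per 10 mm of pull.
- handle (a point): Point to grip on the slide's upright wooden handle: in its middle, 78 mm above the table. The handle is a bar 16 mm thick (clamp's x) x 40 mm wide (clamp's y), from the carriage's top (42 mm) to 98 mm above the table, centred over the slide's origin. It is under the cover at the start.
- pointer (a point): Tip of the slide's flat arrow-shaped pointer, 36 mm to the -y side of the slide's origin, 41 mm above the table; it is exactly beside the middle of the handle in x.
- mark (a point): Point of the dark steel marker clip (10 mm wide in x, 39 to 60 mm to the -y side of the clamp's middle line, top 41 mm above the table) on the base's -y edge, 50 to 90 mm from the clamp's origin along its -x. The slide is at the mark when pointer and mark have the same x in the clamp's frame (the tips are then 3 mm apart in y). A knock can shove the clip.
- cover: Loose grey plastic dust cover, an upside-down box open below, 76 (x) x 88 (y) x 79 mm high, walls 3 mm, about 0.2 kg, with a black round knob on top. Origin at the centre of its open lower rim. At the start it stands on the base (30 mm above the table) over the slide and its handle; it must rise about 75 mm to clear the handle.
- knob (a point): Point to grip on the cover's knob: on the cover's vertical axis, 103 mm above its lower rim. The knob is 26 mm across and reaches from 79 to 113 mm above the lower rim.
- plaque: Bystander: round painted wooden plaque lying flat, 150 mm across, 6 mm thick; origin at its underside centre.
- paint_bottle: Bystander: upright paint bottle 60 mm across, 140 mm high; origin at its underside centre.
- brush_pot: Bystander: glass pot with brushes, 76 mm across, 175 mm high over the brushes; origin at its underside centre.
- paint_jar: Bystander: closed paint jar 66 mm across, 70 mm high; origin at its underside centre.
Not all that is in view belongs to the job. Leave any red look-alike of the cover alone.

How it is judged (in metres and radians):
On the way, in this order (a step that is already met when the one before it is completed fails the run):
1. the cover is lifted clear of the clamp in the fingers, upright (height (world z) of cover above 0.095 m and angle between cover's own z axis and vertical below 0.5 rad and contact force between the fingers and cover above 0.5 N and contact force between cover and clamp below 0.1 N), for 0.05 s.
2. the cover stands upright on the table, released, clear of the clamp (height (world z) of cover below 0.006 m and angle between cover's own z axis and vertical below 0.1 rad and contact force between the fingers and cover below 0.1 N and contact force between cover and clamp below 0.1 N and linear speed of cover below 0.02 m/s), for 0.2 s.
At the end, for the whole second after the job is handed in: The fingers hold the slide (contact force above 2 N) still, with its pointer within 5 mm of the mark along the slide's direction; the cover stands released, upright (within 0.1 rad) and still on the table, not touching the clamp (all of step 2 and x of pointer in the frame of mark between -0.005 and 0.005 m and linear speed of slide below 0.01 m/s and contact force between the fingers and slide above 2 N); the arm keeps its last pose, push and grip.
It fails at once if the cover is dropped or thrown (moves faster than 0.6 m/s out of the fingers) (linear speed of cover above 0.6 m/s and contact force between the fingers and cover below 0.05 N).
It fails at once if the marker clip is shoved by more than 4 mm (distance of mark from where it was at the start of the episode above 0.004 m).
It fails at once if a bystander is moved by more than 20 mm or tipped over (distance of any of plaque, paint_bottle, brush_pot, paint_jar from where it was at the start of the episode above 0.02 m or angle between any of plaque, paint_bottle, brush_pot, paint_jar's own z axis and vertical above 0.4 rad).
It also fails if it takes over 56 s, if anything falls off the work surface, if the arm or the gripper's body presses on something with over 40 N, if the wrist force passes 120 N, or if a joint passes its speed limit or range.

## Robot

A 7-joint arm with a two-finger parallel gripper is mounted at the origin on the work surface. World frame = base frame: x ahead of the robot, y to its left, z up, the work surface at z = 0. Lengths are in m, angles in degrees, forces in N, time in s.
With the tool pointing down it reaches from about 0.35 to 0.9 m from the base axis. Payload 8.1 kg.
Tool frame: the origin (TCP) lies at the very end of the fingers, on their centre line; the grasp point (between the pads) lies 19 mm behind it; z points along the fingers, y is the direction in which the jaws open and shut (so a half turn about z gives the same grasp; the last joint's range is limited). The gripper opens to 85 mm and grips with 20 to 120 N. Pads are 22 mm wide; open, the fingers measure 114 mm over their backs; the gripper's body (76 mm by 85 mm) begins 54 mm behind the grasp point. The pads swing forward as they close: fully open they stand 13 mm farther back than shut.
Start: joints at [68.491, 24.895, 1.432, 90.138, -0.665, 64.973, -4.303], TCP at [0.168, -0.602, 0.231] pointing down, gripper open.
Joint ranges: [-149.89, 149.89], [-25.12, 119.58], [-72.63, 75.52], [4.76, 147.25], [-75.54, 255.54], [6.69, 114.76], [-157.13, 157.13]. Speed limits (degrees/s): [127.2, 127.2, 172.46, 172.46, 180, 180, 180].

## Interface

Orientations are given as a 3x3 rotation matrix whose columns are the frame's x, y, z axes.
In Python, from workcell import arm gives the robot as it stands.
- The arm moves only by the tool drive_tool, never from a script. Its argument "deltas" is a list of rows, each an object with "delta_pos": the shift along the world's x, y, z in mm, a list of three; "turn": the turn, a rotation vector about the world's x, y, z in rad, a list of three; "hand": the opening, from 0 (shut) to 1 (fully open). In form: [{"delta_pos": [x, y, z], "turn": [wx, wy, wz], "hand": hand}, ...]. A call has 1 to 20 rows; each row is the pose to reach, as a shift and turn from the pose measured when the call began; what a row does not reach only later rows make up. A row lasts 1/12 s, in which the tool goes at most 41.7 mm and 7.16 degrees, less where a joint would pass 70% of its speed; a pose out of reach is approached as far as the arm can. A call with a gripper value outside its range is refused whole. The fingers move at their own pace and stop on an object; "squeeze" is the grip in N (left out, the last holds). Time passes only in rows, so rows that repeat a pose let the fingers close. It gives the time, the measured TCP pose, the force and the opening at its end, in the units of the state.
- arm.sense(): the state, without advancing time (a new reading comes with each control period).
- arm.snapshot(name): name is "scene" or "top" or "wrist"; returns (picture, depth): 384x512x3 uint8, red, green, blue; 384x512 float32, m along the optical axis (not along the pixel's ray), 0 where there is no reading.
- arm.calibration(name): a dict with "fov_y" (degrees; the focal length in pixels is half the picture's height over the tangent of half this angle, whatever the lens; pixels are square), "cx", "cy" (the principal point, pixels), "eye" and "orientation" of the camera in the world; the wrist camera has in their place "T_tool_cam" (4x4, takes a point from camera to tool coordinates, whose origin is the TCP and whose axes are the flange's). Camera axes: x right, y down, z forward; pixel columns grow to the right and rows downward; lengths in m; the calibration is good to about 2 mm. A picture is of the moment at which its call begins: read the wrist's pose just before it. calibration takes no time and is no camera call.
- arm.finish_job(): hands the job in, once; it reports no verdict.
The state is a dict: "t": time; "joint_positions": joint angles; "joint_vel": joint speeds; "joint_efforts": joint torques, N m; "tool_pos": TCP position; "tcp_rot": TCP orientation; "wrist_force": force on the tool from outside, world axes, zero at the start; "ft_torque": the same for the moment, N m; "gripper_width": finger opening in m.
Only numpy, scipy, OpenCV 4.12 (cv2) and the standard library are available. Lean on these libraries where they do the work, as an engineer would, in place of code of your own. Each camera call takes 0.05 s, during which the arm holds its last target. There are 200 camera calls.

## Working session

There is one attempt and no reset: what is moved stays moved. The work goes in short steps, Python scripts to look and compute and a tool call to move; the robot and the scene stay as the last step left them, time stands still between calls to the robot, and variables do not carry over. Pictures are saved under pics/ and viewed, about 8 in all and at most 12, crops included, and the job is handed in when it is done.

Besides the shell and the picture viewer there is one more tool, called as name(argument=value, ...), one argument or row to a line, values as JSON. drive_tool: Moves the arm, as the interface text tells. Its arguments: {"type":"object","properties":{"deltas":{"type":"array"},"squeeze":{"type":"number"}},"required":["deltas"]}

```bash
mkdir -p pics; cat > h.py <<'E'
import numpy as np, cv2
from workcell import arm
def cal(n,s=None):
    c=arm.calibration(n)
    if n=="wrist":
        T=np.eye(4);T[:3,:3]=s["tcp_rot"];T[:3,3]=s["tool_pos"];T=T@np.array(c["T_tool_cam"])
        R,e=T[:3,:3],T[:3,3]
    else: R,e=np.array(c["orientation"]),np.array(c["eye"])
    return R,e,192/np.tan(np.radians(c["fov_y"]/2)),c["cx"],c["cy"]
def snap(n,f=None):
    s=arm.sense();p,d=arm.snapshot(n)
    if f: cv2.imwrite("pics/"+f,cv2.cvtColor(p,cv2.COLOR_RGB2BGR))
    return p,d,cal(n,s)
def cloud(d,C):
    R,e,f,cx,cy=C;v,u=np.mgrid[:384,:512]
    X=np.stack([(u-cx)/f*d,(v-cy)/f*d,d],-1)@R.T+e
    X[d==0]=np.nan
    return X
def ray(u,v,z,C):
    R,e,f,cx,cy=C
    r=R@np.array([(u-cx)/f,(v-cy)/f,1]);return e+r*(z-e[2])/r[2]
E
python3 - <<'E'
from h import *
s=arm.sense();print(s)
P=[]
for n in("scene","top"):
    p,d,C=snap(n);np.savez(n,p=p,d=d);print(n,arm.calibration(n));P.append(p)
o=np.hstack(P);cv2.imwrite("pics/a.png",cv2.cvtColor(P[0],4));cv2.imwrite("pics/b.png",cv2.cvtColor(P[1],4))
E
```

```text
{'t': 0.0, 'joint_positions': array([68.49047738, 24.9389877 ,  1.43020195, 90.1902902 , -0.66415619,
       64.97212941, -4.30219058]), 'joint_vel': array([ 0.05131172, -0.0543773 , -0.07724346,  0.01335342, -0.06525555,
       -0.07076619,  0.0392976 ]), 'joint_efforts': array([-7.25806894e-04, -6.70469642e+01,  1.02487240e+00, -3.16205764e+01,
        1.55259931e-02,  1.23717485e-02, -3.71683910e-06]), 'tool_pos': array([ 0.16821084, -0.60140768,  0.23049031]), 'tcp_rot': array([[ 9.63028772e-01,  2.69397934e-01, -5.81168310e-04],
       [ 2.69398519e-01, -9.63027588e-01,  1.51759229e-03],
       [-1.50844887e-04, -1.61805092e-03, -9.99998680e-01]]), 'wrist_force': array([ 0.01167612, -0.0269882 ,  0.60592077]), 'ft_torque': array([-0.02469305,  0.01888368, -0.00435239]), 'gripper_width': 0.08537456533557815}
scene {'fov_y': 42.45161641864849, 'cx': 263.80487940473654, 'cy': 193.47277367619512, 'eye': array([1.05186337, 0.63042321, 1.24828208]), 'orientation': array([[-0.82464889,  0.45839037, -0.33140984],
       [ 0.56547321,  0.68251728, -0.46304449],
       [ 0.01393781, -0.56925251, -0.82204459]])}
top {'fov_y': 45.09677833697621, 'cx': 261.0380402390984, 'cy': 193.63385323705407, 'eye': array([0.42762306, 0.01604944, 1.49967685]), 'orientation': array([[-0.02186819, -0.99258706,  0.1195521 ],
       [-0.99973983,  0.02248648,  0.003825  ],
       [-0.00648496, -0.11943735, -0.99282056]])}
```

View pics/a.png

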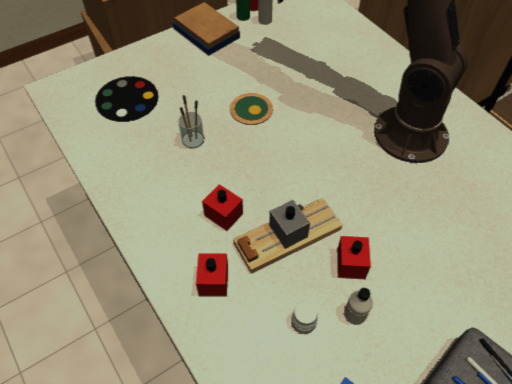

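View pics/b.png

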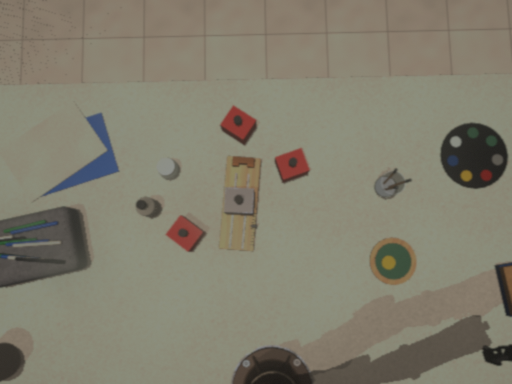

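The scene view shows the grey cover at about (290,222), with red look-alikes at (222,206), (212,274) and (354,257). The top view shows the cover at (239,200), the base from y=157 to 250 px, the marker clip at (254,226), and free table to the clamp's right at (290,230).

```bash
python3 - <<'E'
from h import *
for n in("top","scene"):
    z=np.load(n+".npz");p,d=z["p"],z["d"];C=cal(n);X=cloud(d,C)
    print(n,"table z",np.nanmedian(X[...,2]))
    h=cv2.cvtColor(p,cv2.COLOR_RGB2HSV)
    roi=(X[...,0]>.25)&(X[...,0]<.85)&(abs(X[...,1])<.45)
    # base plate: height 20..36mm
    m=roi&(X[...,2]>.022)&(X[...,2]<.036)&(h[...,1]>60)&(h[...,0]<30)&(h[...,0]>10)
    k,l,st,ce=cv2.connectedComponentsWithStats(cv2.morphologyEx(m.astype(np.uint8),cv2.MORPH_CLOSE,np.ones((5,5))))
    i=1+np.argmax(st[1:,4]);q=X[(l==i)&m][:,:2]
    print("base rect",cv2.minAreaRect((q*1000).astype(np.float32)),len(q))
    m=roi&(X[...,2]>.06)
    k,l,st,ce=cv2.connectedComponentsWithStats(m.astype(np.uint8))
    for i in range(1,k):
        if st[i,4]<25: continue
        q=X[l==i];zt=np.nanmax(q[:,2])
        t=(q[:,2]>.095)
        print(ce[i].round(),"rgb",np.median(p[l==i],0),"mean",np.nanmean(q,0).round(3),"ztop",zt.round(3),"min/max",np.nanmin(q,0).round(3),np.nanmax(q,0).round(3))
    # knob: dark px above .12
    m=roi&(X[...,2]>.125)&(X[...,2]<.16)&(p.max(2)<70)
    k,l,st,ce=cv2.connectedComponentsWithStats(m.astype(np.uint8))
    for i in range(1,k): print("dark",ce[i].round(1),st[i,4],X[l==i].mean(0).round(3),ray(*ce[i],.14,C).round(4))
E
```

```text
top table z -0.0006547367387070846
base rect ((577.8775024414062, 89.67501068115234), (109.74224853515625, 299.05712890625), 84.10600280761719) 1839
[239. 125.] rgb [138.  58.  51.] mean [0.818 0.087 0.082] ztop 0.12 min/max [0.773 0.032 0.06 ] [0.85  0.146 0.12 ]
[292. 163.] rgb [138.  59.  53.] mean [ 0.691 -0.078  0.081] ztop 0.119 min/max [ 0.643 -0.13   0.06 ] [ 0.741 -0.025  0.119]
[166. 166.] rgb [140. 143. 134.] mean [0.694 0.319 0.07 ] ztop 0.078 min/max [0.666 0.29  0.061] [0.723 0.347 0.078]
[394. 182.] rgb [102. 102.  91.] mean [ 0.622 -0.383  0.101] ztop 0.182 min/max [ 0.585 -0.42   0.06 ] [ 0.66  -0.345  0.182]
[239. 200.] rgb [122. 113. 105.] mean [0.576 0.088 0.11 ] ztop 0.151 min/max [0.537 0.042 0.061] [0.618 0.134 0.151]
[146. 206.] rgb [96. 90. 79.] mean [0.566 0.37  0.105] ztop 0.146 min/max [0.539 0.348 0.06 ] [0.597 0.406 0.146]
[184. 233.] rgb [138.  65.  58.] mean [0.483 0.258 0.082] ztop 0.118 min/max [0.427 0.203 0.06 ] [0.538 0.316 0.118]
dark [393.  172.5] 2 [ 0.645 -0.371  0.146] [ 0.6457 -0.3722  0.14  ]
dark [406. 181.] 3 [ 0.617 -0.404  0.157] [ 0.61
[... 913 characters left out ...]
top 0.116 min/max [0.773 0.032 0.06 ] [0.85  0.146 0.116]
[360. 302.] rgb [108. 102.  84.] mean [0.578 0.384 0.102] ztop 0.144 min/max [0.541 0.35  0.06 ] [0.6   0.409 0.144]
[305. 313.] rgb [182. 191. 162.] mean [0.695 0.321 0.068] ztop 0.077 min/max [0.666 0.291 0.06 ] [0.723 0.348 0.077]
dark [184.7 101.9] 7 [ 0.619 -0.404  0.154] [ 0.6133 -0.4181  0.14  ]
dark [195.4 106.7] 7 [ 0.601 -0.37   0.152] [ 0.596  -0.3814  0.14  ]
dark [182.5 113.6] 8 [ 0.647 -0.371  0.148] [ 0.6436 -0.3778  0.14  ]
dark [184. 118.] 1 [ 0.643 -0.373  0.125] [ 0.6487 -0.3593  0.14  ]
dark [289.7 211.3] 92 [0.58  0.091 0.138] [0.5805 0.0921 0.14  ]
dark [363.6 293.7] 114 [0.571 0.38  0.138] [0.5717 0.3808 0.14  ]
```

drive_tool(
  deltas=[
    {"delta_pos": [100, 170, 20], "turn": [0, 0, 0.3], "hand": 1},
    {"delta_pos": [100, 170, 20], "turn": [0, 0, 0.3], "hand": 1},
    {"delta_pos": [100, 170, 20], "turn": [0, 0, 0.3], "hand": 1},
    {"delta_pos": [100, 170, 20], "turn": [0, 0, 0.3], "hand": 1},
    {"delta_pos": [200, 340, 20], "turn": [0, 0, 0.6], "hand": 1},
    {"delta_pos": [200, 340, 20], "turn": [0, 0, 0.6], "hand": 1},
    {"delta_pos": [200, 340, 20], "turn": [0, 0, 0.6], "hand": 1},
    {"delta_pos": [200, 340, 20], "turn": [0, 0, 0.6], "hand": 1},
    {"delta_pos": [200, 340, 20], "turn": [0, 0, 0.6], "hand": 1},
    {"delta_pos": [408, 690, 20], "turn": [0, 0, 1.195], "hand": 1},
    {"delta_pos": [408, 690, 20], "turn": [0, 0, 1.195], "hand": 1},
    {"delta_pos": [408, 690, 20], "turn": [0, 0, 1.195], "hand": 1},
    {"delta_pos": [408, 690, 20], "turn": [0, 0, 1.195], "hand": 1},
    {"delta_pos": [408, 690, 20], "turn": [0, 0, 1.195], "hand": 1},
    {"delta_pos": [408, 690, 20], "turn": [0, 0, 1.195], "hand": 1},
    {"delta_pos": [408, 690, 20], "turn": [0, 0, 1.195], "hand": 1},
    {"delta_pos": [408, 690, 20], "turn": [0, 0, 1.195], "hand": 1},
    {"delta_pos": [408, 690, 20], "turn": [0, 0, 1.195], "hand": 1},
    {"delta_pos": [408, 690, 20], "turn": [0, 0, 1.195], "hand": 1},
    {"delta_pos": [408, 690, 20], "turn": [0, 0, 1.195], "hand": 1},
  ],
)

```text
t: 1.77
tool_pos: [0.5775, 0.0956, 0.2502]
tcp_rot: [[0.097, 0.995, -0.001], [0.995, -0.097, 0.004], [0.004, -0.002, -1.0]]
wrist_force: [-0.9, 0.5, -0.0]
gripper_width: 0.0854
```

```bash
python3 - <<'E'
from h import *
p,d,C=snap("wrist","w1.png");s=arm.sense();print(s["t"],s["tool_pos"],s["tcp_rot"].round(3),s["joint_positions"].round(1))
X=cloud(d,C)
m=(X[...,2]>.122)&(X[...,2]<.15)&(p.max(2)<70)
k,l,st,ce=cv2.connectedComponentsWithStats(m.astype(np.uint8))
for i in range(1,k):
    if st[i,4]>60: print("dark",ce[i].round(1),st[i],np.nanmean(X[l==i],0).round(4),ray(*ce[i],.138,C).round(4))
E
```

```text
1.8167 [0.57732479 0.09516943 0.250052  ] [[ 0.096  0.995 -0.002]
 [ 0.995 -0.096  0.004]
 [ 0.004 -0.002 -1.   ]] [  8.4  23.9 -32.2  92.3  13.3  67.7 -32.2]
dark [252.5 196.3] [240 182  26  30 626] [0.5765 0.0902 0.1412] [0.5765 0.0892 0.138 ]
```

View pics/w1.png

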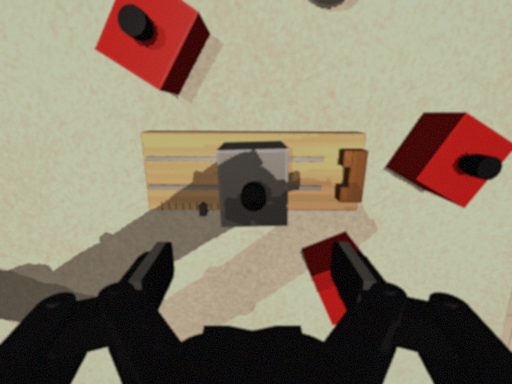

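The wrist view shows the cover squarely below, with its knob at (253,196), the clip at (203,209) and the fixed jaw at (352,175). The knob is at (0.5765, 0.0895).

drive_tool(
  deltas=[
    {"delta_pos": [-1, -6, -40], "turn": [0, 0, 0], "hand": 1},
    {"delta_pos": [-1, -6, -80], "turn": [0, 0, 0], "hand": 1},
    {"delta_pos": [-1, -6, -105], "turn": [0, 0, 0], "hand": 1},
    {"delta_pos": [-1, -6, -120], "turn": [0, 0, 0], "hand": 1},
    {"delta_pos": [-1, -6, -130], "turn": [0, 0, 0], "hand": 1},
    {"delta_pos": [-1, -6, -133], "turn": [0, 0, 0], "hand": 1},
    {"delta_pos": [-1, -6, -133], "turn": [0, 0, 0], "hand": 1},
    {"delta_pos": [-1, -6, -133], "turn": [0, 0, 0], "hand": 1},
  ],
  squeeze=40,
)

```text
t: 2.48
tool_pos: [0.577, 0.0892, 0.1181]
tcp_rot: [[0.096, 0.995, -0.0], [0.995, -0.096, 0.004], [0.004, -0.001, -1.0]]
wrist_force: [0.8, 0.1, -0.1]
gripper_width: 0.0851
```

drive_tool(
  deltas=[
    {"delta_pos": [0, 0, -1], "turn": [0, 0, 0], "hand": 0},
    {"delta_pos": [0, 0, -1], "turn": [0, 0, 0], "hand": 0},
    {"delta_pos": [0, 0, -1], "turn": [0, 0, 0], "hand": 0},
    {"delta_pos": [0, 0, -1], "turn": [0, 0, 0], "hand": 0},
    {"delta_pos": [0, 0, -1], "turn": [0, 0, 0], "hand": 0},
    {"delta_pos": [0, 0, -1], "turn": [0, 0, 0], "hand": 0},
    {"delta_pos": [0, 0, -1], "turn": [0, 0, 0], "hand": 0},
    {"delta_pos": [0, 0, -1], "turn": [0, 0, 0], "hand": 0},
    {"delta_pos": [0, 0, -1], "turn": [0, 0, 0], "hand": 0},
    {"delta_pos": [0, 0, -1], "turn": [0, 0, 0], "hand": 0},
    {"delta_pos": [0, 0, -1], "turn": [0, 0, 0], "hand": 0},
    {"delta_pos": [0, 0, -1], "turn": [0, 0, 0], "hand": 0},
  ],
)

```text
t: 3.48
tool_pos: [0.5773, 0.0892, 0.1174]
tcp_rot: [[0.096, 0.995, 0.001], [0.995, -0.096, 0.004], [0.004, 0.0, -1.0]]
wrist_force: [1.1, -0.9, 7.0]
gripper_width: 0.0247
```

drive_tool(
  deltas=[
    {"delta_pos": [0, 0, 8], "turn": [0, 0, 0], "hand": 0},
    {"delta_pos": [0, 0, 18], "turn": [0, 0, 0], "hand": 0},
    {"delta_pos": [0, 0, 30], "turn": [0, 0, 0], "hand": 0},
    {"delta_pos": [0, 0, 45], "turn": [0, 0, 0], "hand": 0},
    {"delta_pos": [0, 0, 60], "turn": [0, 0, 0], "hand": 0},
    {"delta_pos": [0, 0, 75], "turn": [0, 0, 0], "hand": 0},
    {"delta_pos": [0, 0, 88], "turn": [0, 0, 0], "hand": 0},
    {"delta_pos": [0, 0, 100], "turn": [0, 0, 0], "hand": 0},
    {"delta_pos": [0, 0, 105], "turn": [0, 0, 0], "hand": 0},
    {"delta_pos": [0, 0, 105], "turn": [0, 0, 0], "hand": 0},
    {"delta_pos": [0, 0, 105], "turn": [0, 0, 0], "hand": 0},
  ],
)

```text
t: 4.4
tool_pos: [0.5772, 0.0891, 0.2224]
tcp_rot: [[0.096, 0.995, 0.001], [0.995, -0.096, 0.004], [0.004, 0.0, -1.0]]
wrist_force: [-0.3, 0.2, -2.0]
gripper_width: 0.0247
```

```bash
python3 - <<'E'
from h import *
p,d,C=snap("scene");cv2.imwrite("pics/s2.png",cv2.resize(cv2.cvtColor(p[120:320,180:420],4),None,fx=3,fy=3,interpolation=2))
E
```

```text
(no output)
```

View pics/s2.png

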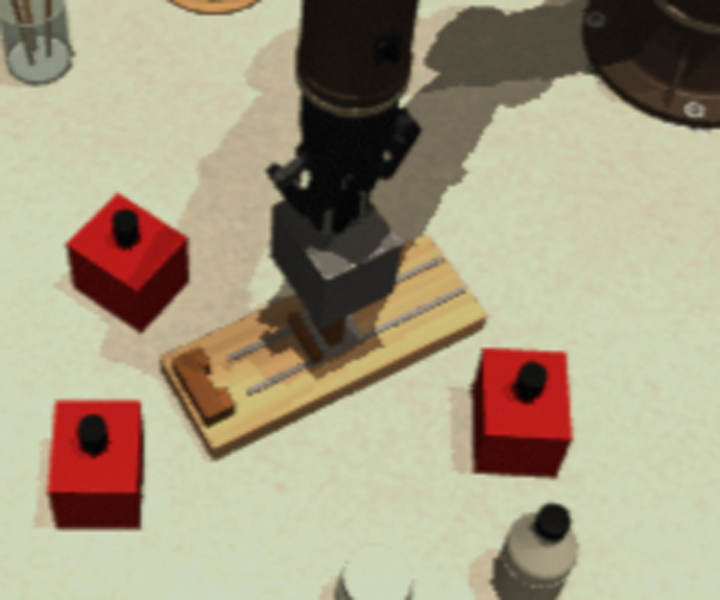

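The cover hangs upright and clear from the fingers, with the handle now visible below it. Next is the free spot on the clamp's -y side.

drive_tool(
  deltas=[
    {"delta_pos": [-10, -22, 10], "turn": [0, 0, 0], "hand": 0},
    {"delta_pos": [-23, -50, 10], "turn": [0, 0, 0], "hand": 0},
    {"delta_pos": [-38, -82, 10], "turn": [0, 0, 0], "hand": 0},
    {"delta_pos": [-53, -114, 10], "turn": [0, 0, 0], "hand": 0},
    {"delta_pos": [-66, -141, 0], "turn": [0, 0, 0], "hand": 0},
    {"delta_pos": [-74, -157, -15], "turn": [0, 0, 0], "hand": 0},
    {"delta_pos": [-76, -163, -35], "turn": [0, 0, 0], "hand": 0},
    {"delta_pos": [-76, -163, -57], "turn": [0, 0, 0], "hand": 0},
    {"delta_pos": [-76, -163, -79], "turn": [0, 0, 0], "hand": 0},
    {"delta_pos": [-76, -163, -98], "turn": [0, 0, 0], "hand": 0},
    {"delta_pos": [-76, -163, -113], "turn": [0, 0, 0], "hand": 0},
    {"delta_pos": [-76, -163, -122], "turn": [0, 0, 0], "hand": 0},
    {"delta_pos": [-76, -163, -128], "turn": [0, 0, 0], "hand": 0},
    {"delta_pos": [-76, -163, -131], "turn": [0, 0, 0], "hand": 0},
    {"delta_pos": [-76, -163, -131], "turn": [0, 0, 0], "hand": 0},
    {"delta_pos": [-76, -163, -131], "turn": [0, 0, 0], "hand": 0},
  ],
)

```text
t: 5.78
tool_pos: [0.5014, -0.0739, 0.0913]
tcp_rot: [[0.096, 0.995, 0.0], [0.995, -0.096, 0.004], [0.004, 0.0, -1.0]]
wrist_force: [0.2, -0.5, -2.1]
gripper_width: 0.0246
```

drive_tool(
  deltas=[
    {"delta_pos": [0, 0, -2], "turn": [0, 0, 0], "hand": 0},
    {"delta_pos": [0, 0, -3], "turn": [0, 0, 0], "hand": 0},
    {"delta_pos": [0, 0, -4], "turn": [0, 0, 0], "hand": 0},
    {"delta_pos": [0, 0, -4.5], "turn": [0, 0, 0], "hand": 0},
    {"delta_pos": [0, 0, -4.5], "turn": [0, 0, 0], "hand": 0},
  ],
)

```text
t: 6.2
tool_pos: [0.502, -0.0741, 0.0874]
tcp_rot: [[0.096, 0.995, 0.002], [0.995, -0.096, 0.004], [0.004, 0.001, -1.0]]
wrist_force: [0.7, -0.8, 3.8]
gripper_width: 0.0249
```

drive_tool(
  deltas=[
    {"delta_pos": [0, 0, 0], "turn": [0, 0, 0], "hand": 0.2},
    {"delta_pos": [0, 0, 0], "turn": [0, 0, 0], "hand": 0.4},
    {"delta_pos": [0, 0, 0], "turn": [0, 0, 0], "hand": 0.6},
    {"delta_pos": [0, 0, 0], "turn": [0, 0, 0], "hand": 0.8},
    {"delta_pos": [0, 0, 0], "turn": [0, 0, 0], "hand": 0.8},
    {"delta_pos": [0, 0, 0], "turn": [0, 0, 0], "hand": 0.8},
    {"delta_pos": [0, 0, 10], "turn": [0, 0, 0], "hand": 0.8},
    {"delta_pos": [0, 0, 30], "turn": [0, 0, 0], "hand": 0.8},
    {"delta_pos": [0, 0, 65], "turn": [0, 0, 0], "hand": 0.8},
    {"delta_pos": [0, 0, 105], "turn": [0, 0, 0], "hand": 0.8},
    {"delta_pos": [0, 0, 140], "turn": [0, 0, 0], "hand": 0.8},
    {"delta_pos": [0, 0, 150], "turn": [0, 0, 0], "hand": 0.8},
    {"delta_pos": [0, 0, 150], "turn": [0, 0, 0], "hand": 0.8},
    {"delta_pos": [0, 20, 150], "turn": [0, 0, 0], "hand": 0.8},
    {"delta_pos": [20, 55, 150], "turn": [0, 0, 0], "hand": 0.8},
    {"delta_pos": [35, 90, 150], "turn": [0, 0, 0], "hand": 0.8},
    {"delta_pos": [40, 120, 150], "turn": [0, 0, 0], "hand": 0.8},
    {"delta_pos": [40, 130, 150], "turn": [0, 0, 0], "hand": 0.8},
    {"delta_pos": [40, 130, 150], "turn": [0, 0, 0], "hand": 0.8},
    {"delta_pos": [40, 130, 150], "turn": [0, 0, 0], "hand": 0.8},
  ],
)

```text
t: 7.87
tool_pos: [0.5413, 0.0558, 0.2366]
tcp_rot: [[0.095, 0.995, -0.0], [0.995, -0.095, 0.003], [0.003, -0.0, -1.0]]
wrist_force: [0.3, -1.2, -0.6]
gripper_width: 0.0684
```

```bash
python3 - <<'E'
from h import *
p,d,C=snap("wrist","w2.png");np.savez("w2",p=p,d=d);s=arm.sense();print(s["t"],s["tool_pos"])
import pickle;pickle.dump(C,open("w2.pkl","wb"))
E
```

```text
7.9167 [0.54145597 0.05461595 0.23668891]
```

View pics/w2.png

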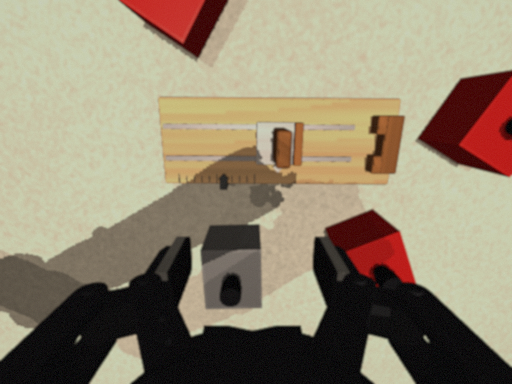

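The cover stands on the table at about (232,270). The handle is at (283,147), the clip at (223,181) and the pointer near (283,180) in shadow. I'll take a close crop of clip and pointer.

```bash
python3 - <<'E'
from h import *
import pickle
z=np.load("w2.npz");p,d=z["p"],z["d"];C=pickle.load(open("w2.pkl","rb"));X=cloud(d,C)
c=p[110:200,170:310];c=np.clip(c.astype(float)*1.8,0,255).astype(np.uint8)
cv2.imwrite("pics/w2c.png",cv2.resize(cv2.cvtColor(c,4),None,fx=5,fy=5,interpolation=2))
m=(X[...,2]>.09)&(X[...,2]<.105);m[:100]=0;m[200:]=0;m[:,:250]=0;m[:,320:]=0
q=X[m];print("handle top",(np.nanmin(q,0)+np.nanmax(q,0))/2,cv2.minAreaRect((q[:,:2]*1000).astype(np.float32)),len(q))
h=cv2.cvtColor(p,cv2.COLOR_RGB2HSV)
m=(X[...,2]>.02)&(X[...,2]<.035)&(X[...,0]>.4)&(X[...,0]<.75)&(X[...,1]>0)&(X[...,1]<.17)&(h[...,1]>50)
r=cv2.minAreaRect((X[m][:,:2]*1000).astype(np.float32));print("base",r)
m=(X[...,2]>.036)&(X[...,2]<.055)&(p.max(2)<60);m[:165]=0;m[195:]=0
k,l,st,ce=cv2.connectedComponentsWithStats(m.astype(np.uint8))
for i in range(1,k): print(st[i],ce[i],X[l==i].mean(0))
E
```

```text
handle top [0.57613142 0.0894361  0.09520165] ((576.298828125, 89.33490753173828), (39.10599899291992, 16.082509994506836), 83.89033508300781) 584
base ((575.36865234375, 87.54375457763672), (112.98270416259766, 299.9929504394531), 84.23139190673828)
[367 165   4   5  19] [368.42105263 166.89473684] [0.6875499  0.04871012 0.04369222]
[474 165   1   1   1] [474. 165.] [0.82357329 0.03740136 0.03922321]
[476 165   7   4  10] [479.  166.2] [0.82338094 0.03747761 0.04736785]
[485 168   2   2   2] [485.5 168.5] [0.82567636 0.03584463 0.05467808]
[220 175   7  14  79] [223.37974684 181.81012658] [0.50220687 0.04596693 0.04094688]
```

View pics/w2c.png

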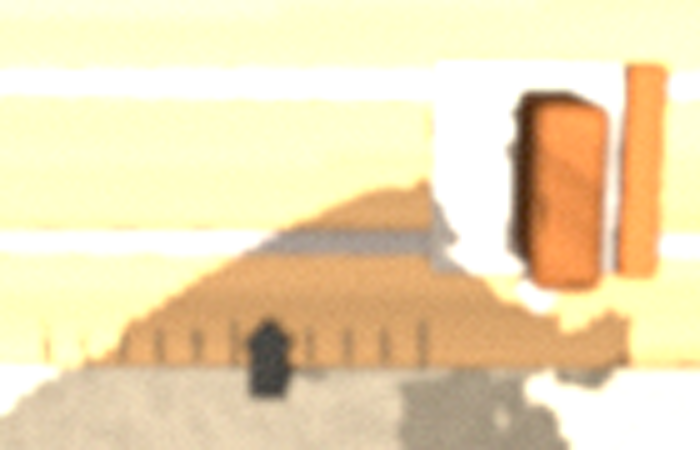

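The crop shows the clip's point at about (268,320) in crop pixels and the handle's top at (568,195). That makes the pull about 69 mm along the clamp's -x, with yaw about -6°.

drive_tool(
  deltas=[
    {"delta_pos": [20, 20, 0], "turn": [0, 0, 0], "hand": 0.8},
    {"delta_pos": [35, 35, -10], "turn": [0, 0, 0], "hand": 0.8},
    {"delta_pos": [35, 35, -40], "turn": [0, 0, 0], "hand": 0.8},
    {"delta_pos": [35, 35, -75], "turn": [0, 0, 0], "hand": 0.8},
    {"delta_pos": [35, 35, -110], "turn": [0, 0, 0], "hand": 0.8},
    {"delta_pos": [35, 35, -140], "turn": [0, 0, 0], "hand": 0.8},
    {"delta_pos": [35, 35, -160], "turn": [0, 0, 0], "hand": 0.8},
    {"delta_pos": [35, 35, -171], "turn": [0, 0, 0], "hand": 0.8},
    {"delta_pos": [35, 35, -176], "turn": [0, 0, 0], "hand": 0.8},
    {"delta_pos": [35, 35, -176], "turn": [0, 0, 0], "hand": 0.8},
    {"delta_pos": [35, 35, -176], "turn": [0, 0, 0], "hand": 0.8},
  ],
  squeeze=60,
)

```text
t: 8.83
tool_pos: [0.5772, 0.0892, 0.0617]
tcp_rot: [[0.098, 0.995, 0.002], [0.995, -0.098, 0.003], [0.003, 0.001, -1.0]]
wrist_force: [-0.3, -0.0, -0.1]
gripper_width: 0.0686
```

drive_tool(
  deltas=[
    {"delta_pos": [0, 0, 0], "turn": [0, 0, 0], "hand": 0},
    {"delta_pos": [0, 0, 0], "turn": [0, 0, 0], "hand": 0},
    {"delta_pos": [0, 0, 0], "turn": [0, 0, 0], "hand": 0},
    {"delta_pos": [0, 0, 0], "turn": [0, 0, 0], "hand": 0},
    {"delta_pos": [0, 0, 0], "turn": [0, 0, 0], "hand": 0},
    {"delta_pos": [0, 0, 0], "turn": [0, 0, 0], "hand": 0},
    {"delta_pos": [0, 0, 0], "turn": [0, 0, 0], "hand": 0},
    {"delta_pos": [0, 0, 0], "turn": [0, 0, 0], "hand": 0},
    {"delta_pos": [0, 0, 0], "turn": [0, 0, 0], "hand": 0},
    {"delta_pos": [0, 0, 0], "turn": [0, 0, 0], "hand": 0},
    {"delta_pos": [0, 0, 0], "turn": [0, 0, 0], "hand": 0},
    {"delta_pos": [0, 0, 0], "turn": [0, 0, 0], "hand": 0},
  ],
)

```text
t: 9.83
tool_pos: [0.5778, 0.0892, 0.0625]
tcp_rot: [[0.098, 0.995, 0.003], [0.995, -0.098, 0.002], [0.003, 0.003, -1.0]]
wrist_force: [-0.2, -0.1, 5.7]
gripper_width: 0.0154
```

drive_tool(
  deltas=[
    {"delta_pos": [-4, 0.4, 0], "turn": [0, 0, 0], "hand": 0},
    {"delta_pos": [-11, 1.2, 0], "turn": [0, 0, 0], "hand": 0},
    {"delta_pos": [-20, 2.1, 0], "turn": [0, 0, 0], "hand": 0},
    {"delta_pos": [-30, 3.1, 0], "turn": [0, 0, 0], "hand": 0},
    {"delta_pos": [-40, 4.2, 0], "turn": [0, 0, 0], "hand": 0},
    {"delta_pos": [-50, 5.2, 0], "turn": [0, 0, 0], "hand": 0},
    {"delta_pos": [-58, 6.1, 0], "turn": [0, 0, 0], "hand": 0},
    {"delta_pos": [-64, 6.7, 0], "turn": [0, 0, 0], "hand": 0},
    {"delta_pos": [-68, 7.1, 0], "turn": [0, 0, 0], "hand": 0},
    {"delta_pos": [-68.6, 7.2, 0], "turn": [0, 0, 0], "hand": 0},
    {"delta_pos": [-68.6, 7.2, 0], "turn": [0, 0, 0], "hand": 0},
    {"delta_pos": [-68.6, 7.2, 0], "turn": [0, 0, 0], "hand": 0},
    {"delta_pos": [-68.6, 7.2, 0], "turn": [0, 0, 0], "hand": 0},
  ],
)

```text
t: 10.92
tool_pos: [0.5118, 0.0959, 0.0625]
tcp_rot: [[0.099, 0.995, 0.007], [0.995, -0.1, 0.003], [0.004, 0.007, -1.0]]
wrist_force: [11.9, -1.4, -12.0]
gripper_width: 0.0152
```

```bash
python3 - <<'E'
from h import *
o=[]
p,d,C=snap("wrist");X=cloud(d,C);np.savez("w3",p=p,d=d);s=arm.sense();print(s["t"],s["tool_pos"],s["wrist_force"])
import pickle;pickle.dump(C,open("w3.pkl","wb"))
a=cv2.resize(np.clip(p*1.6,0,255).astype(np.uint8),(600,450))
p2,d2,C2=snap("top");R,e,f,cx,cy=C2
q=R.T@(np.array([.508,.055,.04])-e);u,v=int(cx+f*q[0]/q[2]),int(cy+f*q[1]/q[2]);print(u,v)
b=cv2.resize(np.clip(p2[v-30:v+30,u-20:u+20]*1.5,0,255).astype(np.uint8),(300,450),interpolation=2)
cv2.imwrite("pics/w3.png",cv2.cvtColor(cv2.resize(np.hstack([a,b]),(800,400)),4))
E
```

```text
10.9667 [0.51179704 0.09591713 0.06250679] [ 11.67671597  -0.76180004 -10.64775815]
251 223
```

View pics/w3.png

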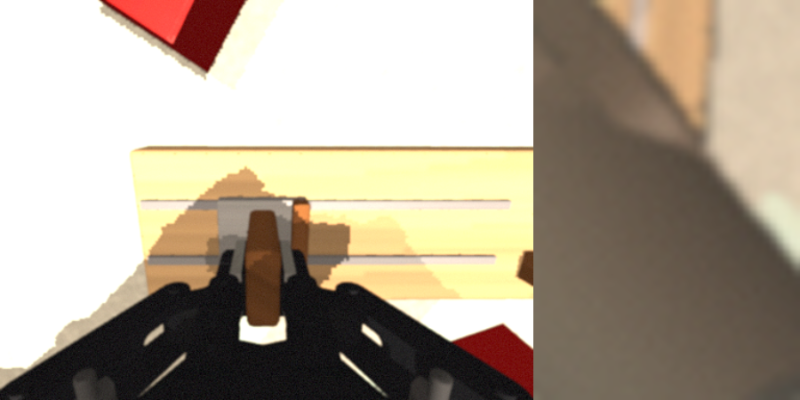

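In this view the fingers grip the handle at about (263,265), but the hand hides clip and pointer from both cameras. I'll check numerically: handle position now against the clip, plus the clip's position from the first top and scene pictures.

```bash
python3 - <<'E'
from h import *
import pickle
a=np.radians(-6);R2=np.array([[np.cos(a),np.sin(a)],[-np.sin(a),np.cos(a)]])
C=pickle.load(open("w2.pkl","rb"));H0=np.array([.5763,.0894])
print("w2 tip",R2@(ray(223.6,174,.041,C)[:2]-H0)*1000)
z=np.load("w3.npz");C3=pickle.load(open("w3.pkl","rb"));X=cloud(z["d"],C3);p=z["p"];h=cv2.cvtColor(p,cv2.COLOR_RGB2HSV)
m=(X[...,2]>.09)&(X[...,2]<.106)&(abs(X[...,0]-.51)<.03)&(abs(X[...,1]-.096)<.03)&(h[...,1]>80)&(h[...,0]<20)
q=X[m];r=cv2.minAreaRect((q[:,:2]*1000).astype(np.float32));print("handle now",r,(R2@(np.array(r[0])/1000-H0))*1000)
z=np.load("top.npz");p,d=z["p"],z["d"];C=cal("top");X=cloud(d,C)
K=ray(238.6,199.5,.141,C)[:2]
m=(p.max(2)<75);m[:215]=0;m[235:]=0;m[:,:246]=0;m[:,262:]=0
v,u=np.where(m);w=ray(u.mean(),v.mean(),.041,C);print("top clip",len(u),u.mean(),v.mean(),w,R2@(w[:2]-K)*1000, R2@(w[:2]-[.5779,.0897])*1000)
p,d,C=snap("scene")
R,e,f,cx,cy=C
q=R.T@(np.array([.503,.05,.041])-e);print("clip px in scene",cx+f*q[0]/q[2],cy+f*q[1]/q[2])
cv2.imwrite("pics/s3.png",cv2.resize(cv2.cvtColor(p[150:300,230:400],4),None,fx=4,fy=4,interpolation=2))
E
```

```text
w2 tip [-68.64324429 -40.54123821]
handle now ((510.099853515625, 101.04692840576172), (40.455570220947266, 43.20619201660156), 42.33036422729492) [-67.05493068   4.66332573]
top clip 0 nan nan [nan nan nan] [nan nan] [nan nan]
clip px in scene 300.6568618772326 207.00578819500242<stdin>:12: RuntimeWarning: Mean of empty slice.
  ret = ret.dtype.type(ret / rcount)
```

View pics/s3.png

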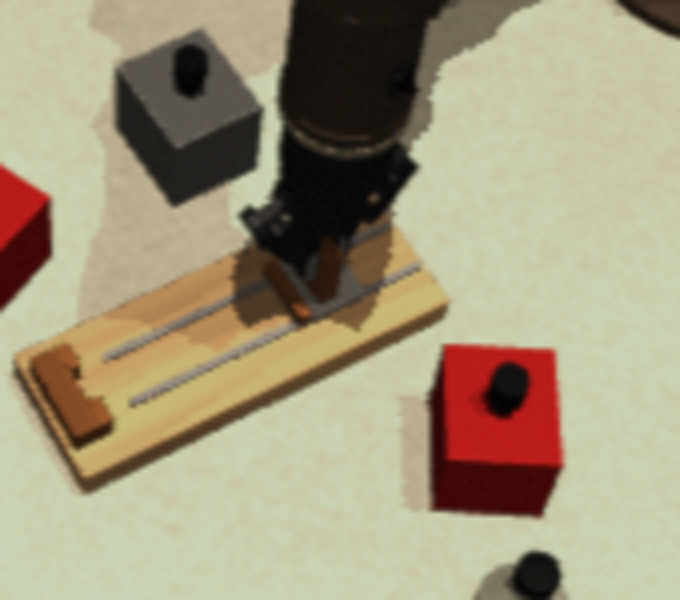

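The cover is standing upright and well clear, but the clip is hidden here too. The slide is 66.4 mm out, and the clip's point is at 68.6–69.2 mm. The arm gives about 2.6 mm under the spring, so I command a further 5.2 mm.

drive_tool(
  deltas=[
    {"delta_pos": [-3.5, 0.4, 0], "turn": [0, 0, 0], "hand": 0},
    {"delta_pos": [-5.2, 0.5, 0], "turn": [0, 0, 0], "hand": 0},
    {"delta_pos": [-5.2, 0.5, 0], "turn": [0, 0, 0], "hand": 0},
    {"delta_pos": [-5.2, 0.5, 0], "turn": [0, 0, 0], "hand": 0},
    {"delta_pos": [-5.2, 0.5, 0], "turn": [0, 0, 0], "hand": 0},
    {"delta_pos": [-5.2, 0.5, 0], "turn": [0, 0, 0], "hand": 0},
    {"delta_pos": [-5.2, 0.5, 0], "turn": [0, 0, 0], "hand": 0},
    {"delta_pos": [-5.2, 0.5, 0], "turn": [0, 0, 0], "hand": 0},
  ],
)

```text
t: 11.73
tool_pos: [0.5091, 0.0962, 0.0625]
tcp_rot: [[0.1, 0.995, 0.011], [0.995, -0.1, 0.004], [0.005, 0.01, -1.0]]
wrist_force: [12.7, 0.3, -11.9]
gripper_width: 0.0152
```

```bash
python3 - <<'E'
from h import *
s=arm.sense();print(s["tool_pos"],s["wrist_force"],s["gripper_width"])
p,d,C=snap("wrist");X=cloud(d,C);h=cv2.cvtColor(p,cv2.COLOR_RGB2HSV)
# handle's near (top) face at row band: columns of brown pixels
for z in (C,):
    m=(X[...,2]>.094)&(X[...,2]<.102)&(abs(X[...,0]-.508)<.03)&(abs(X[...,1]-.096)<.025)&(h[...,1]>80)&(h[...,0]<20)&(p.max(2)>50)
    k,l,st,ce=cv2.connectedComponentsWithStats(m.astype(np.uint8));i=1+np.argmax(st[1:,4]);q=X[l==i]
    r=cv2.minAreaRect((q[:,:2]*1000).astype(np.float32));print(r,len(q),q.mean(0))
s=arm.sense();print(s["t"],s["tool_pos"],s["joint_vel"].round(2))
E
```

```text
[0.50914486 0.09622809 0.06253421] [ 12.74831881   0.26153273 -11.91725927] 0.015215939027285555
((508.4184875488281, 96.41920471191406), (39.89759063720703, 15.096604347229004), 84.4695816040039) 2112 [0.50840552 0.09848906 0.09769507]
11.7833 [0.50912692 0.09620907 0.06254023] [ 0.09  0.09  0.06 -0.09  0.06 -0.01  0.07]
```

The handle by camera is 68.3 mm out and by TCP travel 69.1 mm, against a clip point at 68.6–69.2 mm. It's well inside ±5 mm and still, so I hand in.

```bash
python3 -c "
from workcell import arm
print(arm.finish_job())"
```

```text
the job is handed in; nothing more can be done
None
```

I lifted the cover off by its knob and set it down upright on the bare table to the clamp's -y side. Then I gripped the wooden handle across its thickness, pulled the slide out, and handed the job in at about 11.8 s while still holding it.

- **Slide against mark:** the handle was 68.3 mm out by the wrist camera and 69.1 mm by the arm's own travel. The clip's point had been measured at 68.6–69.2 mm, so the pointer should be within about 1 mm of it. The slide was still, and the opening of 15.2 mm showed the fingers on the handle.
- **Spring force:** the 12.7 N pull on the wrist would suggest about 66 mm, slightly less than the other two figures but still within 5 mm.
- **Cover:** the last scene picture showed it standing upright, released and clear of the clamp.
- **Not confirmed:** at the end the hand hid the clip and pointer from all three cameras, so I couldn't see them line up or check that the clip hadn't moved. The attempt to cross-check the clip in the first top picture found no dark pixels. I never moved near the clip or the other things on the table.

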